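# Put the mould hardware back in its caddy

## Task

Tidy the loose mould hardware into the plywood caddy: put the red rubber bung, the dark wooden wedge, the black and orange spring clamp and the brass thumb nut each into the bin that already holds its kind, set down flat on top of the stock, wholly inside the bin's walls and the same way up as it lay. Leave the cork stopper and the pale square-ended offcut where they lie.

Things in the scene. Friction and masses are not known exactly. Their poses are not given: they have to be found in the camera images.
- bung_c (a point): Red rubber bung, a round stopper standing on its small end: 34 mm across at the foot, 42 mm at the top, 30 mm high. The point is on its axis, half-way up (15 mm above its foot); z is up its axis.
- wedge_c (a point): Dark brown hardwood wedge lying flat: 80 mm long, 28 mm wide, 24 mm thick at one end and falling evenly to 8 mm at the other. The point is at the middle of its length and width, 8 mm above its underside; x runs along its length to the thin end, y across its width, between its two upright parallel sides.
- clamp_c (a point): Small black plastic spring clamp with orange jaw pads and orange handle ends, lying on its side, shut and rigid: 86 mm long, 22 mm high, about 46 mm wide over the handle ends. The point is at its pivot, half-way up (11 mm); x runs along its length to the jaws, which end 43 mm away, the handles end 43 mm the other way; at the pivot it is a block 28 mm wide across y and 26 mm long, to be gripped across y.
- nut_c (a point): Brass knurled thumb nut lying flat, collar up: 40 mm across and 16 mm high, with a collar 24 mm across and 6 mm high on top (22 mm in all). The point is on its axis, 10 mm above its underside; z is up its axis.
- bin_bung: Square open-topped plastic box, 100 x 100 mm outside, 48 mm high, walls 2 mm, fixed in the plywood caddy. White; it holds four red rubber bungs standing side by side. Origin at the centre of its underside (8 mm above the table), z up, x and y square to its walls. The stock's top, on which a further bung rests, is 33 mm above the origin, 15 mm below the rim.
- bin_wedge: Square open-topped plastic box, 100 x 100 mm outside, 48 mm high, walls 2 mm, fixed in the plywood caddy. Yellow; it holds three dark brown wedges lying head to tail along its x axis. Origin at the centre of its underside (8 mm above the table), z up, x and y square to its walls. The stock's top (the thick ends), on which a further wedge rests, is 27 mm above the origin, 21 mm below the rim.
- bin_clamp: Square open-topped plastic box, 100 x 100 mm outside, 48 mm high, walls 2 mm, fixed in the plywood caddy. Blue; it holds two black and orange spring clamps lying flat along its x axis. Origin at the centre of its underside (8 mm above the table), z up, x and y square to its walls. The stock's top, on which a further clamp rests, is 25 mm above the origin, 23 mm below the rim.
- bin_nut: Square open-topped plastic box, 100 x 100 mm outside, 48 mm high, walls 2 mm, fixed in the plywood caddy. Green; it holds four brass thumb nuts side by side. Origin at the centre of its underside (8 mm above the table), z up, x and y square to its walls. The stock's top, on which a further nut rests, is 25 mm above the origin, 23 mm below the rim.
- cork_c (a point): Look-alike, not mould hardware: a pale brown cork stopper of the bung's shape and size (34 to 42 mm across, 30 mm high). The point is on its axis, half-way up.
- offcut_c (a point): Look-alike, not mould hardware: a pale pine offcut, a plain bar with square ends and a dark knot on top, 80 x 28 x 20 mm. The point is at its centre, half-way up; x runs along its length.
Not all that is in view belongs to the job. What is meant by the part that bears bung_c is not pink, and is the smaller of those in its own colour.

How it is judged:
By the outcome, as a careful person would: the job done as asked, in the order asked, and still so for the second after the job is handed in, with the robot touching nothing.
It also fails if it takes over 99 s, if anything falls off the work surface, if the arm or the gripper's body presses on something with over 40 N, if the wrist force passes 120 N, or if a joint passes its speed limit or range.

## Robot

A 7-joint arm with a two-finger parallel gripper is mounted at the origin on the work surface. World frame = base frame: x ahead of the robot, y to its left, z up, the work surface at z = 0. Lengths are in m, angles in degrees, forces in N, time in s.
With the tool pointing down it reaches from about 0.425 to 0.875 m from the base axis. Payload 4.7 kg.
Tool frame: the origin (TCP) lies midway between the tips of the shut fingers; the grasp point (between the pads) lies 19 mm behind it (bot.grip_point_offset is the distance from the TCP to the grasp point, in m); z points along the fingers, y is the line along which they close (so a half turn about z gives the same grasp; the last joint's range is limited). The gripper opens to 85 mm and grips with 20 to 120 N. Pads are 22 mm wide; open, the fingers measure 114 mm over their backs; the gripper's body (76 mm by 85 mm) begins 54 mm behind the grasp point. The pads swing forward as they close: fully open they stand 13 mm farther back than shut.
Start: joints at [-65.942, 18.392, -4.016, 83.108, 1.295, 78.541, -3.26], TCP at [0.257, 0.597, 0.231] pointing down, gripper open.
Joint ranges: [-163.93, 163.93], [-17.29, 119.83], [-79.2, 71.16], [3.27, 140.29], [-89.18, 269.18], [5.43, 117.66], [-154.24, 154.24]. Speed limits (degrees/s): [147.25, 147.25, 180, 180, 180, 180, 180].

## Interface

Orientations are given as a 3x3 rotation matrix whose columns are the frame's x, y, z axes.
In Python, from cell import sensors, camera, calibration, ticket, bot gives the robot as it stands. The module is installed in compiled form; this text tells all that it offers.
- The arm moves only by the shell command python3 -m creep 'ROWS' [OPENING]. ROWS is a JSON object of lists of equal length, an entry for each row: "slide": the shift along the tool's x, y, z scaled (see below), a list of three; "twist": the turn, a rotation vector about the tool's x, y, z scaled (see below), a list of three. A call has 1 to 10 rows; each row shifts and turns the commanded pose from where the row before left it, along the tool's axes as they then stand; what a row does not reach is not made up. The controller multiplies each number of a shift by 0.05 m and each number of a turn by 5 degrees. A row lasts 1/8 s, in which the tool goes at most 62.5 mm and 10.7 degrees, less where a joint would pass 70% of its speed; a pose out of reach is approached as far as the arm can. A call with a number of a shift or a turn outside -1 to 1 is refused whole. A call with a gripper value outside its range is refused whole. OPENING is the gripper command: -1 is fully open, 1 is shut, values between are in proportion, set as the call begins (- or left out, the last holds). The fingers move at their own pace and stop on an object; the grip force is fixed at half the most. Time passes only in rows, so rows that do not move let the fingers close. It gives the time, the measured TCP pose, the force, the opening and the grip force at its end, in the units of the state.
- sensors.state(): the state, without advancing time (a new reading comes with each control period).
- camera(name): name is "side" or "top"; returns the picture (400x640x3 uint8, blue, green, red); there is no depth.
- calibration(name): a dict with "mtx" (3x3 intrinsics, pixels), "R" (3x3) and "t" (3): a world point X has camera coordinates R X + t. Camera axes: x right, y down, z forward; pixel columns grow to the right and rows downward; lengths in m; the calibration is good to about 2 mm. A picture is of the moment at which its call begins. calibration takes no time and is no camera call.
- ticket.close_job(): hands the job in; it is judged then, once.
The state is a dict: "time_s": time; "joint_pos": joint angles; "joint_velocities": joint speeds; "effort": joint torques, N m; "tcp_pos": TCP position; "tool_rot": TCP orientation; "ft_force": force on the tool from outside, world axes, zero at the start; "ft_torque": the same for the moment, N m; "width": finger opening in m; "grasp_force": force on a finger pad.
Only numpy, scipy, OpenCV 4.12 (cv2) and the standard library are available. Lean on these libraries where they do the work, as an engineer would, in place of code of your own. Each camera call takes 0.05 s, during which the arm holds its last target. There are 200 camera calls.

## Working session

There is one attempt and no reset: what is moved stays moved. The work goes in short steps, Python scripts to look and compute and a shell command to move; the robot and the scene stay as the last step left them, time stands still between calls to the robot, and variables do not carry over. Pictures are saved under pics/ and viewed, at most 14 in all, crops included, and the job is handed in when it is done.

```bash
mkdir -p pics
python3 - <<'E'
from cell import sensors,camera,calibration,bot
import cv2,numpy as np
for n in("top","side"):
    cv2.imwrite(f"pics/{n}0.png",camera(n)); c=calibration(n); print(n,c)
s=sensors.state(); print(s["time_s"],s["tcp_pos"],s["tool_rot"],s["width"],bot.grip_point_offset)
E
```

```text
top {'mtx': array([[419.31938858,   0.        , 320.34029985],
       [  0.        , 419.31938858, 203.48115479],
       [  0.        ,   0.        ,   1.        ]]), 'R': array([[ 0.00608624, -0.99997899, -0.00222951],
       [-0.99633929, -0.00587394, -0.08528489],
       [ 0.08527   ,  0.00274041, -0.99635411]]), 't': array([0.0134609 , 0.51356062, 1.00377998])}
side {'mtx': array([[391.94467887,   0.        , 317.40103341],
       [  0.        , 391.94467887, 198.94620482],
       [  0.        ,   0.        ,   1.        ]]), 'R': array([[ 0.99219158, -0.12329661,  0.01881019],
       [-0.08371932, -0.77017218, -0.63231787],
       [ 0.09244974,  0.62580569, -0.77448066]]), 't': array([-0.52868501,  0.0748724 ,  0.94552232])}
0.1 [0.25644762 0.59674143 0.23034825] [[-9.18781620e-01  3.94765713e-01 -6.05558197e-04]
 [ 3.94766170e-01  9.18780223e-01 -1.60416091e-03]
 [-7.68928285e-05 -1.71292745e-03 -9.99998530e-01]] 0.08548041766957883 0.0187
```

View pics/top0.png

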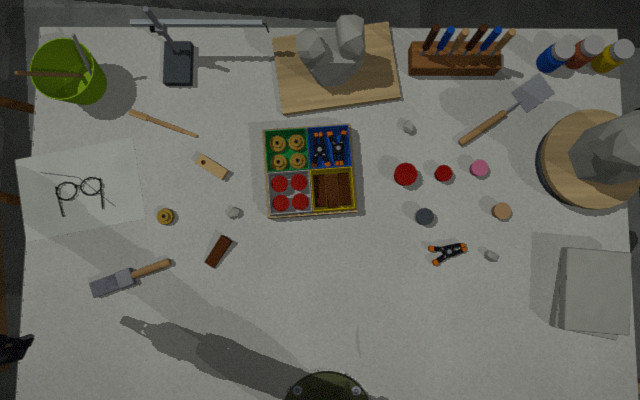

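View pics/side0.png

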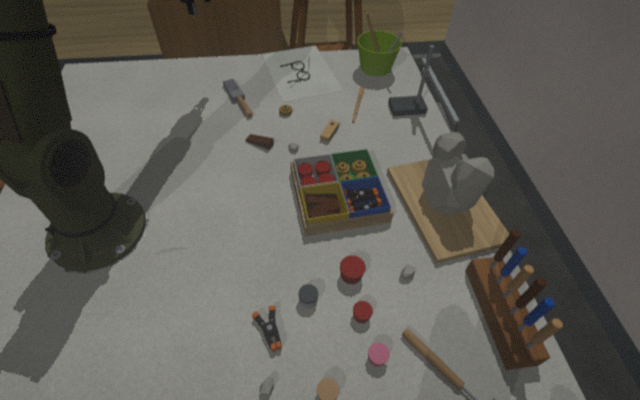

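Run:
```python
import cv2,numpy as np
im=cv2.imread("pics/top0.png")
def crop(x,y,w,h,W,H): return cv2.resize(im[y:y+h,x:x+w],(W,H),interpolation=cv2.INTER_CUBIC)
a=crop(380,140,150,130,400,347) ; b=crop(140,140,110,140,275,350)[:347]
c=crop(255,115,110,110,347,347)
A=crop(385,145,130,45,800,277)
B=np.hstack([crop(425,235,50,37,420,311),crop(150,200,95,78,380,312)[:311]])
cv2.imwrite("pics/c1.png",np.vstack([A,B]))
cv2.imwrite("pics/c2.png",crop(258,118,104,104,600,600))
```

```text
(no output)
```

View pics/c1.png

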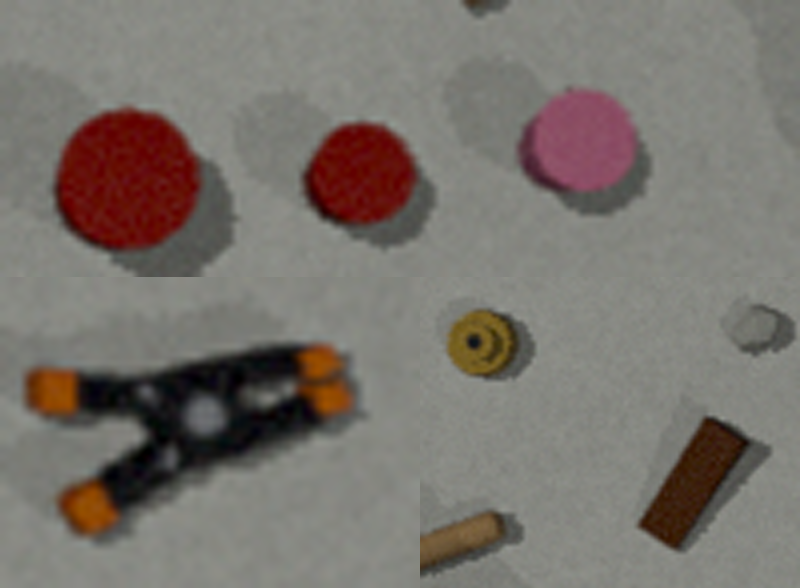

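View pics/c2.png

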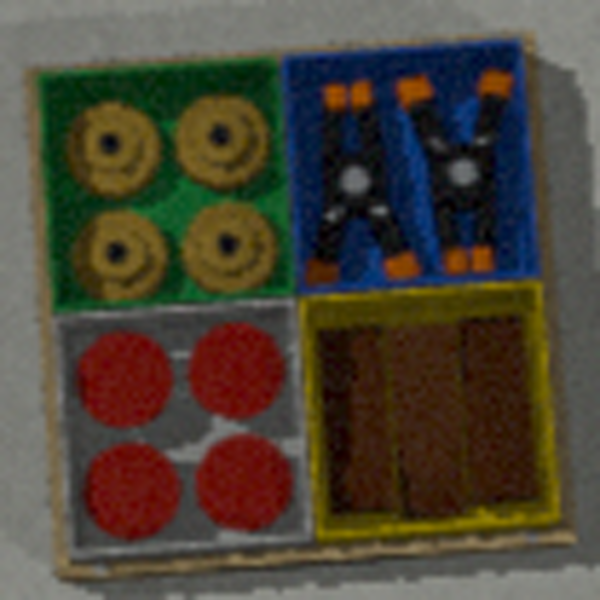

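```bash
cat > h.py <<'E'
import cv2,numpy as np
from cell import sensors,camera,calibration
def unproj(n,uv,z):
    c=calibration(n);R=np.array(c["R"]);t=np.array(c["t"])
    uv=np.atleast_2d(uv).astype(float)
    d=np.linalg.solve(c["mtx"],np.c_[uv,np.ones(len(uv))].T)
    d=(R.T@d).T;o=-R.T@t
    return o+d*((z-o[2])/d[:,2])[:,None]
def proj(n,X):
    c=calibration(n);p=c["mtx"]@(c["R"]@np.array(X)+c["t"]);return p[:2]/p[2]
def blob(im,lo,hi,roi):
    x,y,w,h=roi;m=cv2.inRange(cv2.cvtColor(im[y:y+h,x:x+w],cv2.COLOR_BGR2HSV),lo,hi)
    k=cv2.connectedComponentsWithStats(m)[1:];i=1+np.argmax(k[1][1:,4])
    return (k[0]==i),k[2][i]+[x,y],k[1][i,4],(x,y)
E
cat > m.py <<'E'
from h import *
im=cv2.imread("pics/top0.png");sd=cv2.imread("pics/side0.png")
np.set_printoptions(precision=4,suppress=True)
def minrect(mk,z,n="top"):
    m,_,a,o=mk;p=np.argwhere(m)[:,::-1]+o
    P=unproj(n,p,z)[:,:2]*1000
    r=cv2.minAreaRect(P.astype(np.float32));return r,P
for nm,roi in(("small",(428,155,32,35)),("large",(388,155,35,40))):
    b=blob(im,(0,120,50),(8,255,255),roi);print(nm,b[1],b[2],unproj("top",b[1],.03))
b=blob(sd,(0,120,50),(8,255,255),(348,295,30,30));print("side small",b[1],unproj("side",b[1],.022))
b=blob(im,(12,120,40),(35,255,255),(152,203,30,30));print("nut",b[1],b[2],unproj("top",b[1],.016))
b=blob(sd,(12,120,40),(35,255,255),(272,98,28,24));print("nut side",b[1],unproj("side",b[1],.014))
b=blob(im,(0,90,15),(18,255,110),(200,230,36,42));r,P=minrect(b,.016);print("wedge",b[1],r,unproj("top",b[1],.016))
b=blob(sd,(0,90,10),(18,255,110),(240,128,40,28));r,P=minrect(b,.012,"side");print("wedge side",b[1],r)
# clamp: all colour+dark
x,y=420,235;hs=cv2.cvtColor(im,cv2.COLOR_BGR2HSV)
org=blob(im,(3,150,90),(20,255,255),(424,236,50,36))
m=cv2.inRange(hs[236:272,424:474],(3,150,90),(20,255,255));n,l,s,c=cv2.connectedComponentsWithStats(m)
for i in range(1,n):
    if s[i,4]>5: print("pad",c[i]+[424,236],s[i,4],unproj("top",c[i]+[424,236],.022))
print("pivot",unproj("top",[425+207.5/8.4-.5,235+140.5/8.4-.5],.022))
cr=np.array([[38,70],[525,42],[560,528],[72,553],[293,297]])
C=unproj("top",(cr+.5)*104/600-.5+[258,118],.056)[:,:2];print("corners",C)
print([np.linalg.norm(C[i]-C[(i+1)%4]) for i in range(4)],[np.degrees(np.arctan2(*(C[(i+1)%4]-C[i])[::-1])) for i in range(4)],C[:4].mean(0))
E
python3 m.py
```

```text
small [443.278 172.839] 205 [[ 0.5896 -0.2831  0.03  ]]
large [405.1152 174.0183] 382 [[ 0.5862 -0.1899  0.03  ]]
side small [362.249 310.41 ] [[ 0.5903 -0.2827  0.022 ]]
nut [165.1084 216.1872] 203 [[0.4804 0.3976 0.016 ]]
nut side [282.4444 109.2222] [[0.4718 0.3995 0.014 ]]
wedge [217.6775 250.9648] ((396.3344421386719, 266.5380554199219), (29.38579750061035, 77.41023254394531), 57.30116271972656) [[0.3963 0.2661 0.016 ]]
wedge side [259.3205 138.8718] ((394.38043212890625, 270.4396057128906), (21.208271026611328, 64.72315979003906), 70.42776489257812)
pad [463.2    246.6667] 30 [[ 0.4105 -0.3302  0.022 ]]
pad [430.6786 248.    ] 28 [[ 0.4068 -0.2514  0.022 ]]
pad [434.8889 261.8889] 27 [[ 0.3735 -0.261   0.022 ]]
pivot [[ 0.3993 -0.2961  0.022 ]]
corners [[ 0.6875  0.1524]
 [ 0.7005 -0.0503]
 [ 0.4977 -0.0647]
 [ 0.4863  0.135 ]
 [ 0.5926  0.0454]]
[np.float64(0.20310409963881676), np.float64(0.20335567132820942), np.float64(0.19996671489974766), np.float64(0.20204023632407292)] [np.float64(-86.33089798437486), np.float64(-175.94111956307313), np.float64(93.27901674874676), np.float64(4.952555109540897)] [0.593  0.0431]
```

Candidates for the bung: large red (405,174), small red (443,173), pink (479,169). The small red one fits: it is not pink, and it is the smaller of the two reds, about 42 mm across. The crop confirms this. The nut is at (165,216), the wedge at (218,251) and the clamp pivot at (449,251). In the caddy, nut is top-left, clamp top-right, bung bottom-left and wedge bottom-right, and it is turned about 4°.

```bash
cat > go.py <<'E'
import sys
from h import *
# target x y z yang -> needed twist and slide (tool axes after twist), units
T={'bung':(.5903,-.283),'Bbung':(.5391,.0904),'wedge':(.3963,.2661),'Bwedge':(.5461,-.0104),'clamp':(.3995,-.295),'Bclamp':(.6469,-.0034),'nut':(.4795,.398),'Bnut':(.6399,.0974)}
s=sensors.state();R=np.array(s["tool_rot"]);p=np.array(s["tcp_pos"])
a=np.degrees(np.arctan2(R[1,1],R[0,1]))
x,y=T[sys.argv[1]];z=float(sys.argv[2]);ya=float(sys.argv[3])
r=np.radians(ya);Y=np.array([np.cos(r),np.sin(r),0]);X=np.array([-Y[1],Y[0],0]);Z=np.array([0,0,-1])
d=np.array([x,y,z])-p
print("t",s["time_s"],"p",p.round(4),"yang",round(a,2),"tilt",R[:2,2].round(4),"w",round(s["width"],4),"gf",s["grasp_force"],"F",np.round(s["ft_force"],1))
print("twist z units",round(((a-ya+180)%360-180)/5,2),"slide units",np.round([d@X/.05,d@Y/.05,d@Z/.05],3))
E
python3 -m creep '{"slide":[[0,0,0],[0,0,0],[0,0,0],[0,0,0],[0,0,0],[0,0,0],[0,0,0]],"twist":[[0,0,0.9],[0,0,0.9],[0,0,0.9],[0,0,0.9],[0,0,0.9],[0,0,0.9],[0,0,0.9]]}' -1
python3 -m creep '{"slide":[[0,0,0],[0,0,0],[0,0,0],[0,0,0],[0,0,0],[0,0,0],[0,0,0],[0,0,0]],"twist":[[0,0,0.9],[0,0,0.9],[0,0,0.9],[0,0,0.9],[0,0,0.9],[0,0,0.9],[0,0,0.84],[0,0,0]]}'
python3 go.py bung .16 4
```

```text
time_s: 0.98
tcp_pos: [0.2565, 0.5969, 0.2307]
tool_rot: [[-0.575, 0.818, -0.0], [0.818, 0.575, -0.001], [-0.001, -0.001, -1.0]]
ft_force: [-0.4, 0.1, -0.9]
width: 0.0858
grasp_force: 0.0
time_s: 1.98
tcp_pos: [0.2565, 0.597, 0.2308]
tool_rot: [[-0.071, 0.997, -0.0], [0.997, 0.071, -0.001], [-0.001, -0.0, -1.0]]
ft_force: [0.4, 0.1, 0.6]
width: 0.0855
grasp_force: 0.0
t 1.975 p [0.2565 0.597  0.2308] yang 4.1 tilt [-0.0002 -0.001 ] w 0.0855 gf 0.0 F [0.4 0.1 0.6]
twist z units 0.02 slide units [-18.022   5.433   1.415]
```

```bash
python3 -m creep '{"slide":[[-0.4,0.4,0],[-0.8,0.4,0],[-1,0.4,0],[-1,0.4,0],[-1,0.4,0],[-1,0.4,0],[-1,0.4,0],[-1,0.4,0],[-1,0.4,0],[-1,0.4,0]],"twist":[[0,0,0],[0,0,0],[0,0,0],[0,0,0],[0,0,0],[0,0,0],[0,0,0],[0,0,0],[0,0,0],[0,0,0]]}' | sed -n 1,2p
python3 -m creep '{"slide":[[-1,0.2,0],[-1,0.2,0],[-1,0.2,0.2],[-1,0.2,0.2],[-1,0.2,0.2],[-1,0.2,0.2],[-1,0.2,0.2],[-1,0.1,0.2],[-0.7,0.1,0.2],[-0.1,0,0]],"twist":[[0,0,0],[0,0,0],[0,0,0],[0,0,0],[0,0,0],[0,0,0],[0,0,0],[0,0,0],[0,0,0],[0,0,0]]}' | sed -n 1,2p
python3 go.py bung .009 4
```

```text
time_s: 3.22
tcp_pos: [0.4891, 0.1508, 0.2314]
time_s: 4.47
tcp_pos: [0.5979, -0.2841, 0.1599]
t 4.475 p [ 0.5979 -0.2841  0.1599] yang 3.86 tilt [-0.0028 -0.0014] w 0.0856 gf 0.0 F [-0.6  0.4  0.6]
twist z units -0.03 slide units [ 0.032 -0.15   3.018]
```

```bash
python3 -m creep '{"slide":[[0.03,-0.15,0.5],[0,0,0.6],[0,0,0.6],[0,0,0.6],[0,0,0.4],[0,0,0.2],[0,0,0.08],[0,0,0]],"twist":[[0,0,0],[0,0,0],[0,0,0],[0,0,0],[0,0,0],[0,0,0],[0,0,0],[0,0,0]]}' | sed -n 1,2p
python3 go.py bung .011 4
python3 - <<'E'
from h import *
a=camera("side")[250:370,270:430];b=camera("top")[130:220,385:505]
cv2.imwrite("pics/b1.png",np.hstack([cv2.resize(a,(400,300)),cv2.resize(b,(400,300))]))
E
```

```text
time_s: 5.48
tcp_pos: [0.5924, -0.28, 0.013]
t 5.475 p [ 0.5924 -0.28    0.013 ] yang 4.06 tilt [ 0.001  -0.0003] w 0.0853 gf 0.0 F [ 0.7 -0.3 -0.2]
twist z units 0.01 slide units [-0.057 -0.046  0.039]
```

View pics/b1.png

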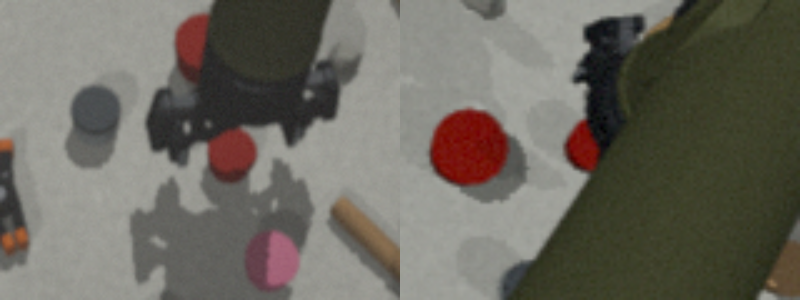

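The side view (left half) shows the small red bung at (232,153) between the open fingers. I'll centre along x, then close.

```bash
python3 -m creep '{"slide":[[-0.06,-0.045,0.02],[0,0,0]],"twist":[[0,0,0],[0,0,0]]}' | sed -n 1,2p
python3 -m creep '{"slide":[[0,0,0],[0,0,0],[0,0,0],[0,0,0],[0,0,0],[0,0,0],[0,0,0],[0,0,0]],"twist":[[0,0,0],[0,0,0],[0,0,0],[0,0,0],[0,0,0],[0,0,0],[0,0,0],[0,0,0]]}' 1 
python3 go.py bung .011 4
```

```text
time_s: 5.82
tcp_pos: [0.5896, -0.2836, 0.0116]
time_s: 6.82
tcp_pos: [0.5902, -0.2831, 0.0118]
tool_rot: [[-0.071, 0.997, 0.001], [0.997, 0.071, -0.0], [-0.0, 0.001, -1.0]]
ft_force: [-1.4, 0.2, 4.3]
width: 0.0383
grasp_force: 60.5
t 6.825 p [ 0.5902 -0.2831  0.0118] yang 4.05 tilt [ 0.0008 -0.0003] w 0.0383 gf 60.4528749268502 F [-1.4  0.2  4.3]
twist z units 0.01 slide units [0.003 0.001 0.016]
```

```bash
python3 -m creep '{"slide":[[0,0,-0.3],[0,0,-0.6],[0,0,-0.7],[0,0,-0.7],[0.4,0,-0.4],[0.8,-0.1,0],[0.9,-0.1,0],[0.9,-0.1,0],[0.9,-0.1,0],[0.9,-0.1,0]],"twist":[[0,0,0],[0,0,0],[0,0,0],[0,0,0],[0,0,0],[0,0,0],[0,0,0],[0,0,0],[0,0,0],[0,0,0]]}' | sed -n 1,2p
python3 -m creep '{"slide":[[0.9,-0.1,0],[0.8,0,0],[0.6,0,0],[0.4,0,0],[0,0,0]],"twist":[[0,0,0],[0,0,0],[0,0,0],[0,0,0],[0,0,0]]}' | sed -n 1,2p
python3 go.py Bbung .054 4
```

```text
time_s: 8.07
tcp_pos: [0.5473, -0.0438, 0.1466]
time_s: 8.7
tcp_pos: [0.533, 0.0908, 0.1464]
t 8.7 p [0.533  0.0908 0.1464] yang 4.25 tilt [-0.0004  0.0004] w 0.0383 gf 60.37579044699669 F [-0.3 -0.2 -1.6]
twist z units 0.05 slide units [-0.016  0.122  1.848]
```

```bash
python3 -m creep '{"slide":[[0,0.12,0.3],[-0.01,0,0.5],[0,0,0.4],[0,0,0.2],[0,0,0.1],[0,0,0]],"twist":[[0,0,0.05],[0,0,0],[0,0,0],[0,0,0],[0,0,0],[0,0,0]]}' | sed -n 1,2p
python3 go.py Bbung .054 4
python3 - <<'E'
from h import *
a=camera("side")[130:240,270:410];b=camera("top")[115:225,250:370]
cv2.imwrite("pics/b2.png",np.hstack([cv2.resize(a,(400,314)),cv2.resize(b,(342,314))]))
E
```

```text
time_s: 9.45
tcp_pos: [0.5397, 0.0885, 0.0713]
t 9.45 p [0.5397 0.0885 0.0713] yang 3.76 tilt [ 0.0002 -0.0001] w 0.0379 gf 60.372030492872 F [ 0.1 -1.2  0.3]
twist z units -0.05 slide units [ 0.038 -0.01   0.347]
```

View pics/b2.png

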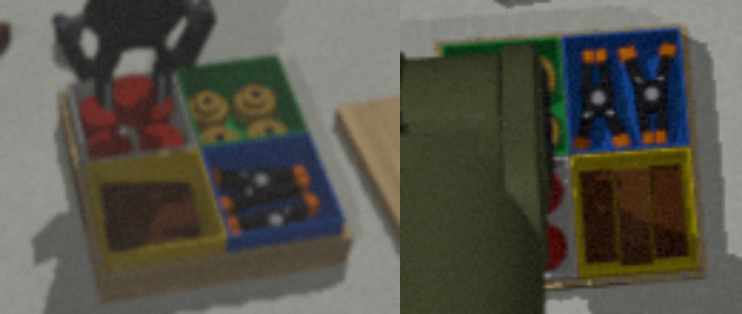

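The held bung is centred over the white bin (side crop, about (137,100)). I'll lower it the last 17 mm.

```bash
python3 -m creep '{"slide":[[0.03,0,0.15],[0,0,0.12],[0,0,0.06],[0,0,0],[0,0,0]],"twist":[[0,0,-0.03],[0,0,0],[0,0,0],[0,0,0],[0,0,0]]}' 
python3 go.py Bbung .053 4
```

```text
time_s: 10.18
tcp_pos: [0.5395, 0.0904, 0.0549]
tool_rot: [[-0.069, 0.998, 0.0], [0.998, 0.069, 0.0], [0.0, 0.0, -1.0]]
ft_force: [-0.7, -0.1, -1.4]
width: 0.0383
grasp_force: 60.4
t 10.175 p [0.5395 0.0904 0.0549] yang 3.94 tilt [0.0003 0.    ] w 0.0383 gf 60.37154291756451 F [-0.7 -0.1 -1.4]
twist z units -0.01 slide units [ 0.001 -0.008  0.038]
```

```bash
python3 -m creep '{"slide":[[0,0,0.04],[0,0,0]],"twist":[[0,0,0],[0,0,0]]}' | sed -n '2p;5,6p'
python3 -m creep '{"slide":[[0,0,0],[0,0,0],[0,0,0],[0,0,0]],"twist":[[0,0,0],[0,0,0],[0,0,0],[0,0,0]]}' -0.3 | sed -n '2p;5,6p'
python3 -m creep '{"slide":[[0,0,-0.2],[0,0,-0.5],[0,0,-0.7],[0,0,-0.7],[0,0,-0.5]],"twist":[[0,0,0],[0,0,0],[0,0,0],[0,0,0],[0,0,0]]}' | sed -n '2p;5,6p'
python3 go.py wedge .13 57.3
```

```text
tcp_pos: [0.5394, 0.0904, 0.0529]
width: 0.0388
grasp_force: 60.4
tcp_pos: [0.5394, 0.0905, 0.0529]
width: 0.056
grasp_force: 0.0
tcp_pos: [0.5401, 0.0904, 0.1854]
width: 0.0555
grasp_force: 0.0
t 11.55 p [0.5401 0.0904 0.1854] yang 3.93 tilt [0.0025 0.0011] w 0.0555 gf 0.0 F [0.3 0.1 0.5]
twist z units -10.67 slide units [4.318 1.404 1.108]
```

```bash
python3 -m creep '{"slide":[[0.5,-0.4,0],[0.8,-0.6,0],[0.8,-0.6,0],[0.8,-0.6,0.2],[0.8,-0.42,0.2]],"twist":[[0,0,0],[0,0,0],[0,0,0],[0,0,0],[0,0,0]]}' -1 | sed -n '1,2p'
python3 -m creep '{"slide":[[0,0,0],[0,0,0],[0,0,0],[0,0,0],[0,0,0],[0,0,0]],"twist":[[0,0,-1],[0,0,-1],[0,0,-1],[0,0,-1],[0,0,-1],[0,0,-1]]}' | sed -n '1,2p'
python3 -m creep '{"slide":[[0,0,0.1],[0,0,0.2],[0,0,0.2],[0,0,0.2],[0,0,0],[0,0,0]],"twist":[[0,0,-1],[0,0,-1],[0,0,-1],[0,0,-1],[0,0,-0.67],[0,0,0]]}' | sed -n '1,2p'
python3 go.py wedge .006 57.3
python3 - <<'E'
from h import *
a=camera("side")[110:170,230:310];b=camera("top")[115:225,250:370]
cv2.imwrite("pics/w1.png",np.hstack([cv2.resize(a,(420,314)),cv2.resize(b,(342,314))]))
E
```

```text
time_s: 12.18
tcp_pos: [0.3949, 0.2672, 0.1637]
time_s: 12.92
tcp_pos: [0.3962, 0.2659, 0.1636]
time_s: 13.68
tcp_pos: [0.3962, 0.2659, 0.1284]
t 13.675 p [0.3962 0.2659 0.1284] yang 57.24 tilt [0.0006 0.0004] w 0.0854 gf 0.0 F [0.5 0.7 0.1]
twist z units -0.01 slide units [0.    0.004 2.448]
```

View pics/w1.png

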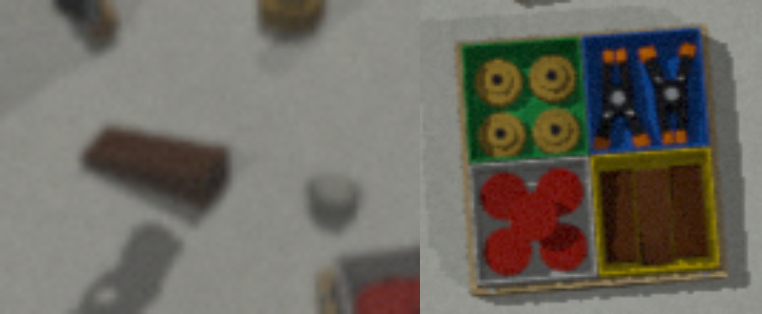

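The bung sits on the stock in the middle of the white bin (right half, (535,220)). The wedge's thick end points towards the caddy. Descending on the wedge.

```bash
python3 -m creep '{"slide":[[0,0,0.4],[0,0,0.7],[0,0,0.7],[0,0,0.4],[0,0,0.2],[0,0,0.05],[0,0,0],[0,0,0]],"twist":[[0,0,0],[0,0,0],[0,0,0],[0,0,0],[0,0,0],[0,0,0],[0,0,0],[0,0,0]]}' | sed -n '1,2p'
python3 go.py wedge .006 57.3
python3 -m creep '{"slide":[[0,0,0],[0,0,0],[0,0,0],[0,0,0],[0,0,0],[0,0,0],[0,0,0],[0,0,0]],"twist":[[0,0,0],[0,0,0],[0,0,0],[0,0,0],[0,0,0],[0,0,0],[0,0,0],[0,0,0]]}' 1 
python3 go.py Bwedge .15 94
```

```text
time_s: 14.78
tcp_pos: [0.3966, 0.2665, 0.0062]
t 14.775 p [0.3966 0.2665 0.0062] yang 57.3 tilt [0.0013 0.0013] w 0.0854 gf 0.0 F [ 0.9 -0.1  0.1]
twist z units -0.0 slide units [-0.    -0.01   0.004]
time_s: 15.78
tcp_pos: [0.3963, 0.2663, 0.0057]
tool_rot: [[-0.842, 0.54, 0.001], [0.54, 0.842, 0.001], [-0.0, 0.001, -1.0]]
ft_force: [0.0, 0.1, 5.6]
width: 0.0261
grasp_force: 59.6
t 15.775 p [0.3963 0.2663 0.0057] yang 57.3 tilt [0.0007 0.0007] w 0.0261 gf 59.57146346569061 F [0.  0.1 5.6]
twist z units -7.34 slide units [-2.602 -5.729 -2.886]
```

```bash
python3 -m creep '{"slide":[[0,0,-0.2],[0,0,-0.6],[0,0,-0.7],[0,0,-0.7],[0,0,-0.5],[0,0,-0.2]],"twist":[[0,0,0],[0,0,0],[0,0,0],[0,0,0],[0,0,0],[0,0,0]]}' | sed -n '1,2p'
python3 -m creep '{"slide":[[0,0,0],[0,0,0],[0,0,0],[0,0,0],[0,0,0],[0,0,0],[0,0,0],[0,0,0],[0,0,0],[0,0,0]],"twist":[[0,0,-0.5],[0,0,-0.8],[0,0,-0.8],[0,0,-0.8],[0,0,-0.8],[0,0,-0.8],[0,0,-0.8],[0,0,-0.8],[0,0,-0.8],[0,0,-0.44]]}' | sed -n '1,2p'
python3 go.py Bwedge .15 94
```

```text
time_s: 16.52
tcp_pos: [0.3964, 0.2662, 0.1518]
time_s: 17.77
tcp_pos: [0.3952, 0.2653, 0.1492]
t 17.775 p [0.3952 0.2653 0.1492] yang 94.08 tilt [-0.0015 -0.0016] w 0.026 gf 59.13948655128479 F [-0.   0.1 -1.1]
twist z units 0.02 slide units [-2.625 -5.712 -0.015]
```

```bash
python3 -m creep '{"slide":[[-0.2,-0.4,0],[-0.35,-0.8,0],[-0.4,-0.9,0],[-0.4,-0.9,0],[-0.4,-0.9,0],[-0.35,-0.8,0],[-0.3,-0.6,0],[-0.22,-0.41,0],[0,0,0],[0,0,0]],"twist":[[0,0,0],[0,0,0],[0,0,0],[0,0,0],[0,0,0],[0,0,0],[0,0,0],[0,0,0],[0,0,0],[0,0,0]]}' | sed -n '1,2p'
python3 -m creep '{"slide":[[0,0,0.4],[0,0,0.6],[0,0,0.5],[0,0,0.2],[0,0,0],[0,0,0]],"twist":[[0,0,0],[0,0,0],[0,0,0],[0,0,0],[0,0,0],[0,0,0]]}' | sed -n '1,2p'
python3 go.py Bwedge .042 94
python3 - <<'E'
from h import *
a=camera("side")[130:240,270:410];b=camera("top")[115:225,250:370]
cv2.imwrite("pics/w2.png",np.hstack([cv2.resize(a,(400,314)),cv2.resize(b,(342,314))]))
E
```

```text
time_s: 19.02
tcp_pos: [0.5456, -0.0088, 0.1495]
time_s: 19.77
tcp_pos: [0.5473, -0.0093, 0.0664]
t 19.775 p [ 0.5473 -0.0093  0.0664] yang 94.03 tilt [0.0017 0.0005] w 0.0261 gf 59.16168808937073 F [-0.7  0.  -0.1]
twist z units 0.01 slide units [ 0.025 -0.02   0.487]
```

View pics/w2.png

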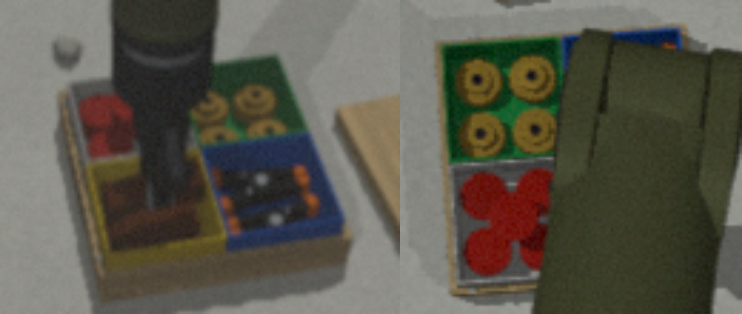

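The wedge hangs lengthwise inside the yellow bin, at (160,205) in the side crop. Lowering it.

```bash
python3 -m creep '{"slide":[[0.02,-0.02,0.2],[0,0,0.15],[0,0,0.1],[0,0,0.04],[0,0,0],[0,0,0]],"twist":[[0,0,0],[0,0,0],[0,0,0],[0,0,0],[0,0,0],[0,0,0]]}' | sed -n '1,5p'
python3 go.py Bwedge .041 94
```

```text
time_s: 20.62
tcp_pos: [0.5458, -0.0108, 0.0408]
tool_rot: [[-0.998, -0.07, 0.0], [-0.07, 0.998, -0.0], [-0.0, -0.0, -1.0]]
ft_force: [1.0, 0.1, -0.7]
width: 0.026
t 20.625 p [ 0.5458 -0.0108  0.0408] yang 94.0 tilt [ 0.0004 -0.    ] w 0.026 gf 59.177289605140686 F [ 1.   0.1 -0.7]
twist z units 0.0 slide units [-0.007  0.007 -0.004]
```

```bash
python3 -m creep '{"slide":[[0,0,0.02],[0,0,0]],"twist":[[0,0,0],[0,0,0]]}' | sed -n '2p;4p'
python3 -m creep '{"slide":[[0,0,0],[0,0,0],[0,0,0],[0,0,0]],"twist":[[0,0,0],[0,0,0],[0,0,0],[0,0,0]]}' -0.2 | sed -n '2p;4,6p'
python3 -m creep '{"slide":[[0,0,-0.2],[0,0,-0.5],[0,0,-0.7],[0,0,-0.7],[0,0,-0.5]],"twist":[[0,0,0],[0,0,0],[0,0,0],[0,0,0],[0,0,0]]}' | sed -n '2p;4,6p'
python3 go.py clamp .15 94
python3 go.py clamp .15 14.5
```

```text
tcp_pos: [0.5458, -0.0108, 0.0408]
ft_force: [-3.3, 0.2, 7.4]
tcp_pos: [0.5456, -0.0108, 0.0397]
ft_force: [-0.0, -0.8, 0.7]
width: 0.0511
grasp_force: 0.0
tcp_pos: [0.5463, -0.011, 0.1723]
ft_force: [1.0, -0.3, 0.4]
width: 0.0512
grasp_force: 0.0
t 22.0 p [ 0.5463 -0.011   0.1723] yang 93.98 tilt [0.0025 0.0007] w 0.0512 gf 0.0 F [ 1.  -0.3  0.4]
twist z units -0.0 slide units [ 3.325 -5.462  0.446]
t 22.0 p [ 0.5463 -0.011   0.1723] yang 93.98 tilt [0.0025 0.0007] w 0.0512 gf 0.0 F [ 1.  -0.3  0.4]
twist z units 15.9 slide units [-4.764 -4.264  0.446]
```

```bash
python3 -m creep '{"slide":[[0.3,-0.4,0],[0.5,-0.7,0],[0.5,-0.9,0],[0.5,-0.9,0],[0.5,-0.9,0],[0.5,-0.8,0],[0.4,-0.6,0],[0.12,-0.26,0]],"twist":[[0,0,0],[0,0,0],[0,0,0],[0,0,0],[0,0,0],[0,0,0],[0,0,0],[0,0,0]]}' -1 | sed -n '1,2p'
python3 -m creep '{"slide":[[0,0,0],[0,0,0],[0,0,0],[0,0,0],[0,0,0],[0,0,0],[0,0,0],[0,0,0]],"twist":[[0,0,1],[0,0,1],[0,0,1],[0,0,1],[0,0,1],[0,0,1],[0,0,1],[0,0,1]]}' | sed -n '1,2p'
python3 -m creep '{"slide":[[0,0,0],[0,0,0],[0,0,0],[0,0,0],[0,0,0],[0,0,0],[0,0,0.2],[0,0,0.25],[0,0,0]],"twist":[[0,0,1],[0,0,1],[0,0,1],[0,0,1],[0,0,1],[0,0,1],[0,0,1],[0,0,0.9],[0,0,0]]}' | sed -n '1,2p'
python3 go.py clamp .006 14.5
python3 - <<'E'
from h import *
t=camera("top");s=camera("side");cv2.imwrite("pics/t3.png",t);cv2.imwrite("pics/s3.png",s)
a=s[295:365,235:305];b=t[115:225,250:370]
cv2.imwrite("pics/k1.png",np.hstack([cv2.resize(a,(400,400),interpolation=2),cv2.resize(b,(400,400))]))
E
```

```text
time_s: 23.0
tcp_pos: [0.3952, -0.2974, 0.1688]
time_s: 24.0
tcp_pos: [0.3968, -0.2951, 0.1686]
time_s: 25.12
tcp_pos: [0.3966, -0.2947, 0.1457]
t 25.125 p [ 0.3966 -0.2947  0.1457] yang 14.45 tilt [-0.0033  0.0014] w 0.0852 gf 0.0 F [-0.5  1.1  0.2]
twist z units -0.01 slide units [-0.021  0.055  2.794]
```

View pics/k1.png

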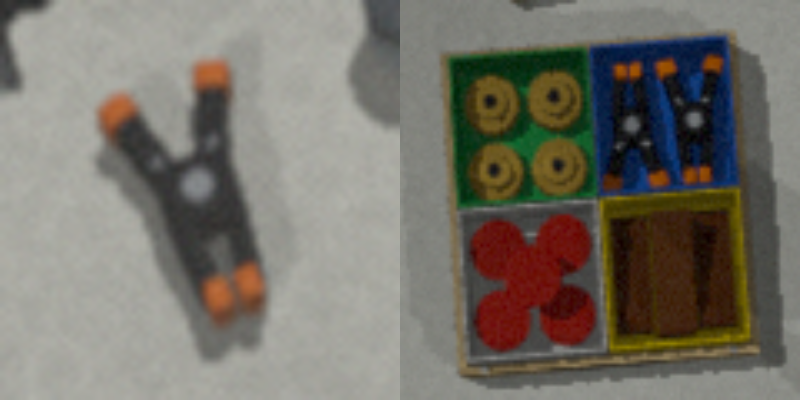

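The wedge lies on the stock inside the yellow bin (right half, (672,272)). The clamp pivot in the side view is at (197,184) in the crop, so I'll cross-check its position and axis from there.

Run:
```python
from h import *
q=np.array([[197,184],[118,115],[211,75],[219,298],[250,284]])
P=unproj("side",(q+.5)*70/400-.5+[235,295],.022)[:,:2];print(P.round(4))
d=P[3:].mean(0)-P[1:3].mean(0);print(np.degrees(np.arctan2(d[1],d[0])),P[3:].mean(0),P[1:3].mean(0))
```

```text
[[ 0.3987 -0.2949]
 [ 0.3721 -0.2666]
 [ 0.4056 -0.2554]
 [ 0.4043 -0.335 ]
 [ 0.4149 -0.3316]]
-73.94412592278938 [ 0.40961785 -0.33329425] [ 0.38880841 -0.26098932]
```

```bash
python3 -m creep '{"slide":[[-0.01,0.05,0.4],[0,0,0.7],[0,0,0.7],[0,0,0.5],[0,0,0.3],[0,0,0.17],[0,0,0],[0,0,0]],"twist":[[0,0,-0.2],[0,0,0],[0,0,0],[0,0,0],[0,0,0],[0,0,0],[0,0,0],[0,0,0]]}' | sed -n '1,2p'
python3 go.py clamp .006 15.5
python3 -m creep '{"slide":[[0,0,0],[0,0,0],[0,0,0],[0,0,0],[0,0,0],[0,0,0],[0,0,0],[0,0,0]],"twist":[[0,0,0],[0,0,0],[0,0,0],[0,0,0],[0,0,0],[0,0,0],[0,0,0],[0,0,0]]}' 1 
python3 go.py Bclamp .15 94
```

```text
time_s: 26.22
tcp_pos: [0.4023, -0.2949, 0.0096]
t 26.225 p [ 0.4023 -0.2949  0.0096] yang 15.51 tilt [ 0.0016 -0.0004] w 0.0849 gf 0.0 F [ 0.2 -0.4  0.9]
twist z units 0.0 slide units [ 0.014 -0.054  0.073]
time_s: 27.22
tcp_pos: [0.4017, -0.2949, 0.0093]
tool_rot: [[-0.267, 0.964, 0.0], [0.964, 0.267, 0.0], [-0.0, 0.0, -1.0]]
ft_force: [-0.7, 0.8, 6.4]
width: 0.0265
grasp_force: 61.2
t 27.225 p [ 0.4017 -0.2949  0.0093] yang 15.49 tilt [0.0003 0.    ] w 0.0265 gf 61.240054908375896 F [-0.7  0.8  6.4]
twist z units -15.7 slide units [-5.298  5.473 -2.814]
```

```bash
python3 -m creep '{"slide":[[0,0,-0.2],[0,0,-0.6],[0,0,-0.7],[0,0,-0.7],[0,0,-0.5],[0,0,-0.2]],"twist":[[0,0,0],[0,0,0],[0,0,0],[0,0,0],[0,0,0],[0,0,0]]}' | sed -n '1,2p'
python3 -m creep '{"slide":[[0,0,0],[0,0,0],[0,0,0],[0,0,0],[0,0,0],[0,0,0],[0,0,0],[0,0,0],[0,0,0],[0,0,0]],"twist":[[0,0,-0.5],[0,0,-0.8],[0,0,-0.8],[0,0,-0.8],[0,0,-0.8],[0,0,-0.8],[0,0,-0.8],[0,0,-0.8],[0,0,-0.8],[0,0,-0.8]]}' | sed -n '1,2p'
python3 -m creep '{"slide":[[0,0,0],[0,0,0],[0,0,0],[0,0,0],[0,0,0],[0,0,0],[0,0,0],[0,0,0],[0,0,0],[0,0,0]],"twist":[[0,0,-0.8],[0,0,-0.8],[0,0,-0.8],[0,0,-0.8],[0,0,-0.8],[0,0,-0.8],[0,0,-0.8],[0,0,-0.8],[0,0,-0.8],[0,0,-0.8]]}' | sed -n '1,2p'
python3 go.py Bclamp .15 94
```

```text
time_s: 27.98
tcp_pos: [0.4023, -0.2948, 0.1553]
time_s: 29.22
tcp_pos: [0.401, -0.2942, 0.153]
time_s: 30.48
tcp_pos: [0.4011, -0.2942, 0.1531]
t 30.475 p [ 0.4011 -0.2942  0.1531] yang 94.13 tilt [-0.0014  0.0005] w 0.0263 gf 60.93537705590279 F [ 0.3 -0.1 -0.7]
twist z units 0.03 slide units [-5.311  5.459  0.061]
```

```bash
python3 -m creep '{"slide":[[-0.3,0.3,0],[-0.6,0.6,0],[-0.7,0.7,0],[-0.8,0.8,0],[-0.8,0.8,0],[-0.8,0.8,0],[-0.6,0.7,0],[-0.5,0.5,0],[-0.21,0.26,0],[0,0,0]],"twist":[[0,0,0.03],[0,0,0],[0,0,0],[0,0,0],[0,0,0],[0,0,0],[0,0,0],[0,0,0],[0,0,0],[0,0,0]]}' | sed -n '1,2p'
python3 -m creep '{"slide":[[0,0,0.4],[0,0,0.5],[0,0,0.4],[0,0,0.15],[0,0,0],[0,0,0]],"twist":[[0,0,0],[0,0,0],[0,0,0],[0,0,0],[0,0,0],[0,0,0]]}' | sed -n '1,2p'
python3 go.py Bclamp .043 94
python3 - <<'E'
from h import *
a=camera("side")[130:240,270:410];b=camera("top")[115:225,250:370]
cv2.imwrite("pics/k2.png",np.hstack([cv2.resize(a,(530,416),interpolation=2),cv2.resize(b,(240,220)).repeat(2,0)[:416]]))
E
```

```text
time_s: 31.72
tcp_pos: [0.6478, -0.0038, 0.153]
time_s: 32.48
tcp_pos: [0.6488, -0.0045, 0.0822]
t 32.475 p [ 0.6488 -0.0045  0.0822] yang 93.84 tilt [0.0016 0.0001] w 0.0263 gf 60.898461092201615 F [-0.2  0.  -0.5]
twist z units -0.03 slide units [0.036 0.025 0.784]
```

View pics/k2.png

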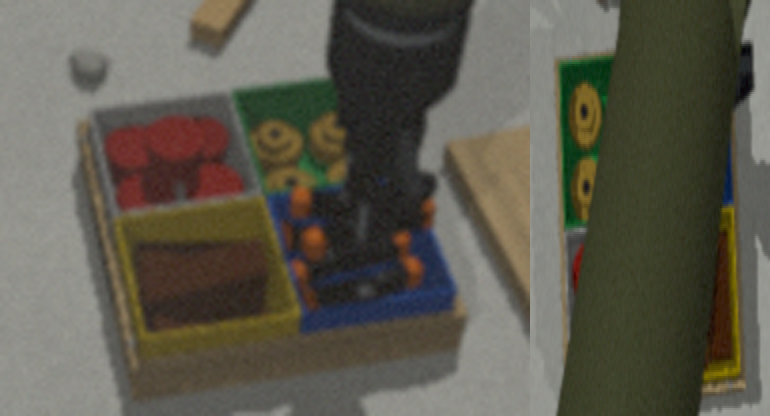

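Run:
```python
from h import *
q=np.array([[302,200],[313,242],[429,210],[402,243]])
s=530/140
for z in(.095,.084):
    P=unproj("side",(q+.5)/s-.5+[270,130],z)[:,:2]
    r=np.radians(4);u=np.array([[np.cos(r),np.sin(r)],[-np.sin(r),np.cos(r)]])
    print((u@(P-[.6469,-.0034]).T).T.round(4))
# bin corner check via side: front corners
c=np.array([[118,222],[300,332],[455,295],[93,112],[330,78],[145,350]])
P=unproj("side",(c+.5)/s-.5+[270,130],.056)[:,:2];print((u@(P-[.593,.0435]).T).T.round(4))
```

```text
[[-0.0382  0.01  ]
 [-0.0399 -0.0246]
 [ 0.0381 -0.0121]
 [ 0.0138 -0.0351]]
[[-0.0349  0.0194]
 [-0.0366 -0.0158]
 [ 0.0426 -0.0031]
 [ 0.0179 -0.0264]]
[[-0.0992 -0.0049]
 [-0.0037 -0.1128]
 [ 0.0996 -0.1021]
 [-0.0995  0.0977]
 [ 0.0719  0.1021]
 [-0.1001 -0.1092]]
```

```bash
python3 -m creep '{"slide":[[0,0.02,0.2],[0,0,0.25],[0,0,0.15],[0,0,0.06],[0,0,0],[0,0,0]],"twist":[[0,0,-0.03],[0,0,0],[0,0,0],[0,0,0],[0,0,0],[0,0,0]]}' | sed -n '1,5p'
python3 go.py Bclamp .0425 94
```

```text
time_s: 33.33
tcp_pos: [0.6484, -0.0034, 0.0487]
tool_rot: [[-0.998, -0.07, 0.001], [-0.07, 0.998, 0.0], [-0.001, -0.0, -1.0]]
ft_force: [-0.9, -0.3, 0.1]
width: 0.0262
t 33.325 p [ 0.6484 -0.0034  0.0487] yang 94.0 tilt [0.0008 0.    ] w 0.0262 gf 60.89943531398603 F [-0.9 -0.3  0.1]
twist z units -0.0 slide units [0.03  0.001 0.124]
```

```bash
python3 -m creep '{"slide":[[0.01,0,0.08],[0,0,0.05],[0,0,0],[0,0,0]],"twist":[[0,0,0],[0,0,0],[0,0,0],[0,0,0]]}' | sed -n '1,5p'
python3 go.py Bclamp .0425 94
```

```text
time_s: 33.83
tcp_pos: [0.6476, -0.0033, 0.0424]
tool_rot: [[-0.998, -0.07, 0.0], [-0.07, 0.998, 0.0], [-0.0, 0.0, -1.0]]
ft_force: [-1.9, 1.1, 5.4]
width: 0.0266
t 33.825 p [ 0.6476 -0.0033  0.0424] yang 94.0 tilt [0.     0.0004] w 0.0266 gf 61.58793222039094 F [-1.9  1.1  5.4]
twist z units -0.0 slide units [ 0.014 -0.001 -0.003]
```

```bash
python3 -m creep '{"slide":[[0,0,0],[0,0,0],[0,0,0],[0,0,0]],"twist":[[0,0,0],[0,0,0],[0,0,0],[0,0,0]]}' -0.2 | sed -n '2p;4,6p'
python3 -m creep '{"slide":[[0,0,-0.2],[0,0,-0.5],[0,0,-0.7],[0,0,-0.7],[0,0,-0.5]],"twist":[[0,0,0],[0,0,0],[0,0,0],[0,0,0],[0,0,0]]}' | sed -n '2p;4,6p'
python3 - <<'E'
from h import *
t=cv2.imread("pics/t3.png");s=cv2.imread("pics/s3.png")
cv2.imwrite("pics/n1.png",np.hstack([cv2.resize(t[200:232,150:182],(400,400),interpolation=2),cv2.resize(s[96:124,270:298],(400,400),interpolation=2)]))
E
python3 go.py nut .15 94
```

```text
tcp_pos: [0.6475, -0.0033, 0.0417]
ft_force: [-0.4, 0.4, -0.3]
width: 0.0509
grasp_force: 0.0
tcp_pos: [0.6483, -0.0036, 0.1746]
ft_force: [0.0, -0.2, 0.6]
width: 0.0514
grasp_force: 0.0
t 34.95 p [ 0.6483 -0.0036  0.1746] yang 93.98 tilt [0.0027 0.0003] w 0.0514 gf 0.0 F [ 0.  -0.2  0.6]
twist z units -0.0 slide units [2.807 8.249 0.491]
```

View pics/n1.png

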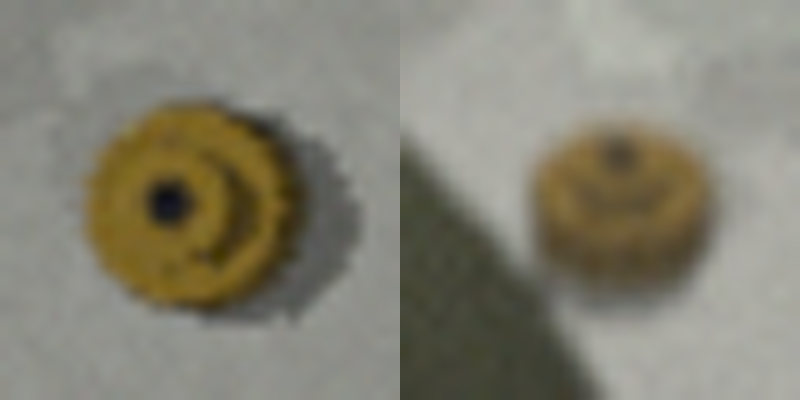

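Run:
```python
from h import *
print(unproj("top",(np.array([[170,203]])+.5)/12.5-.5+[150,200],.022),unproj("top",(np.array([[188,205]])+.5)/12.5-.5+[150,200],.013))
print(unproj("side",(np.array([[219,152]])+.5)*28/400-.5+[270,96],.022),unproj("side",(np.array([[225,200]])+.5)*28/400-.5+[270,96],.012))
```

```text
[[0.48106069 0.4002309  0.022     ]] [[0.48117218 0.40006948 0.013     ]]
[[0.4800545  0.40357607 0.022     ]] [[0.48063983 0.3996682  0.012     ]]
```

```bash
sed -i "s/'nut':(.4795,.398)/'nut':(.481,.4)/" go.py
python3 -m creep '{"slide":[[0.1,0.4,0],[0.3,0.8,0],[0.3,0.9,0],[0.3,1,0],[0.3,1,0],[0.3,1,0],[0.3,1,0.1],[0.3,0.9,0.2],[0.3,0.8,0.2],[0.27,0.49,0]],"twist":[[0,0,0],[0,0,0],[0,0,0],[0,0,0],[0,0,0],[0,0,0],[0,0,0],[0,0,0],[0,0,0],[0,0,0]]}' -1 | sed -n '1,2p'
python3 -m creep '{"slide":[[0,0,0],[0,0,0.4],[0,0,0.7],[0,0,0.6],[0,0,0.4],[0,0,0.2],[0,0,0],[0,0,0]],"twist":[[0,0,0],[0,0,0],[0,0,0],[0,0,0],[0,0,0],[0,0,0],[0,0,0],[0,0,0]]}' | sed -n '1,2p'
python3 go.py nut .005 94
python3 - <<'E'
from h import *
t=camera("top");s=camera("side")
cv2.imwrite("pics/n2.png",np.hstack([cv2.resize(s[80:140,250:330],(400,300),interpolation=2),cv2.resize(t[115:225,250:370],(327,300))]))
E
```

```text
time_s: 36.2
tcp_pos: [0.4764, 0.4036, 0.1445]
time_s: 37.2
tcp_pos: [0.4813, 0.401, 0.0329]
t 37.2 p [0.4813 0.401  0.0329] yang 93.99 tilt [0.0015 0.0014] w 0.0857 gf 0.0 F [0.3 0.4 0.8]
twist z units -0.0 slide units [ 0.007 -0.019  0.559]
```

View pics/n2.png

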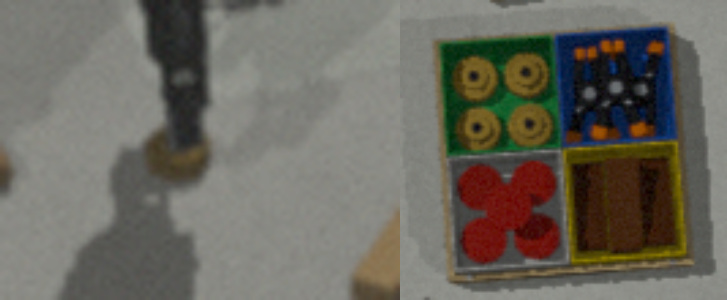

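The clamp lies on the stock in the blue bin (right half, (614,88)), between its walls. The fingers straddle the nut at (178,155). Lower and grip.

```bash
python3 -m creep '{"slide":[[0,-0.01,0.25],[0,0,0.2],[0,0,0.1],[0,0,0],[0,0,0]],"twist":[[0,0,0],[0,0,0],[0,0,0],[0,0,0],[0,0,0]]}' | sed -n '1,2p'
python3 -m creep '{"slide":[[0,0,0],[0,0,0],[0,0,0],[0,0,0],[0,0,0],[0,0,0],[0,0,0],[0,0,0]],"twist":[[0,0,0],[0,0,0],[0,0,0],[0,0,0],[0,0,0],[0,0,0],[0,0,0],[0,0,0]]}' 1 
python3 -m creep '{"slide":[[0,0,-0.2],[0,0,-0.6],[0,0,-0.7],[0,0,-0.7],[0,0,-0.5],[0,0,-0.2]],"twist":[[0,0,0],[0,0,0],[0,0,0],[0,0,0],[0,0,0],[0,0,0]]}' 
python3 go.py Bnut .15 94
```

```text
time_s: 37.92
tcp_pos: [0.4807, 0.4001, 0.0045]
time_s: 38.92
tcp_pos: [0.4809, 0.4002, 0.0051]
tool_rot: [[-0.998, -0.07, 0.001], [-0.07, 0.998, 0.001], [-0.001, 0.001, -1.0]]
ft_force: [-1.2, -1.4, 5.6]
width: 0.0372
grasp_force: 60.3
time_s: 39.67
tcp_pos: [0.481, 0.4003, 0.1509]
tool_rot: [[-0.998, -0.07, 0.001], [-0.07, 0.998, 0.002], [-0.002, 0.002, -1.0]]
ft_force: [0.3, 0.1, -2.5]
width: 0.0373
grasp_force: 60.5
t 39.675 p [0.481  0.4003 0.1509] yang 94.0 tilt [0.0014 0.0017] w 0.0373 gf 60.46849966049194 F [ 0.3  0.1 -2.5]
twist z units -0.0 slide units [-2.748 -6.265  0.017]
```

```bash
python3 -m creep '{"slide":[[-0.2,-0.4,0],[-0.3,-0.8,0],[-0.4,-0.9,0],[-0.4,-0.9,0],[-0.4,-0.9,0],[-0.35,-0.8,0],[-0.3,-0.7,0],[-0.25,-0.6,0],[-0.15,-0.26,0],[0,0,0]],"twist":[[0,0,0],[0,0,0],[0,0,0],[0,0,0],[0,0,0],[0,0,0],[0,0,0],[0,0,0],[0,0,0],[0,0,0]]}' | sed -n '1,2p'
python3 -m creep '{"slide":[[0,0,0.4],[0,0,0.6],[0,0,0.5],[0,0,0.25],[0,0,0],[0,0,0]],"twist":[[0,0,0],[0,0,0],[0,0,0],[0,0,0],[0,0,0],[0,0,0]]}' | sed -n '1,2p'
python3 go.py Bnut .039 94
```

```text
time_s: 40.92
tcp_pos: [0.6393, 0.0955, 0.1484]
time_s: 41.68
tcp_pos: [0.6402, 0.0978, 0.0627]
t 41.675 p [0.6402 0.0978 0.0627] yang 94.04 tilt [0.0015 0.0004] w 0.0369 gf 60.493998527526855 F [-0.2  0.1 -1.5]
twist z units 0.01 slide units [ 0.006 -0.008  0.474]
```

The stock nuts have collars. Dead centre, the new nut would bear only on the collars' inner edges. I'll set it down 21 mm towards bin +x instead, square across two collars and still well inside the walls.

```bash
python3 - <<'E'
from h import *
q=np.array([[110,142],[220,135],[117,252],[230,243]])
P=unproj("top",(q+.5)*104/600-.5+[258,118],.033)[:,:2]
r=np.radians(4);u=np.array([[np.cos(r),np.sin(r)],[-np.sin(r),np.cos(r)]]);print((u@(P-[.6399,.0974]).T).T.round(4))
E
python3 -m creep '{"slide":[[-0.2,0,0],[-0.22,0,0],[0,0,0.2],[0,0,0.15],[0,0,0.05],[0,0,0],[0,0,0]],"twist":[[0,0,0],[0,0,0],[0,0,0],[0,0,0],[0,0,0],[0,0,0],[0,0,0]]}' | sed -n '1,4p'
python3 go.py Bnut .038 94
```

```text
[[ 0.0246  0.0254]
 [ 0.0246 -0.0214]
 [-0.0229  0.0251]
 [-0.0221 -0.0229]]
time_s: 42.55
tcp_pos: [0.6606, 0.0988, 0.0421]
tool_rot: [[-0.998, -0.07, 0.0], [-0.07, 0.998, 0.0], [-0.0, 0.0, -1.0]]
ft_force: [-0.0, 0.5, -2.6]
t 42.55 p [0.6606 0.0988 0.0421] yang 94.0 tilt [0.0005 0.0002] w 0.0369 gf 60.49371957778931 F [-0.   0.5 -2.6]
twist z units 0.0 slide units [ 0.415 -0.     0.082]
```

```bash
python3 -m creep '{"slide":[[-0.03,0.02,0],[0,0,0.06],[0,0,0.03],[0,0,0],[0,0,0]],"twist":[[0,0,0],[0,0,0],[0,0,0],[0,0,0],[0,0,0]]}' | sed -n '1,4p'
python3 go.py Bnut .038 94
```

```text
time_s: 43.18
tcp_pos: [0.6621, 0.1001, 0.0381]
tool_rot: [[-0.998, -0.07, 0.0], [-0.07, 0.998, 0.001], [-0.0, 0.001, -1.0]]
ft_force: [-2.6, 0.5, 5.2]
t 43.175 p [0.6621 0.1001 0.0381] yang 94.01 tilt [0.0003 0.0006] w 0.037 gf 61.26172184944153 F [-2.6  0.5  5.2]
twist z units 0.0 slide units [ 0.446 -0.024  0.002]
```

Contact at the expected height. Release, retreat and look.

```bash
python3 -m creep '{"slide":[[0,0,0],[0,0,0],[0,0,0],[0,0,0]],"twist":[[0,0,0],[0,0,0],[0,0,0],[0,0,0]]}' -0.25 | sed -n '2p;4,6p'
python3 -m creep '{"slide":[[0,0,-0.2],[0,0,-0.5],[0,0,-0.7],[0,0,-0.7],[0,0,-0.5],[0,0.5,0],[0,0.8,0],[0,0.8,0],[0,0.8,0],[0,0.6,0]],"twist":[[0,0,0],[0,0,0],[0,0,0],[0,0,0],[0,0,0],[0,0,0],[0,0,0],[0,0,0],[0,0,0],[0,0,0]]}' | sed -n '2p;4,6p'
python3 -m creep '{"slide":[[0,0.4,0],[0,0.3,0],[0,0,0]],"twist":[[0,0,0],[0,0,0],[0,0,0]]}' | sed -n '1,2p'
python3 - <<'E'
from h import *
t=camera("top");s=camera("side")
cv2.imwrite("pics/f.png",np.hstack([cv2.resize(s[140:240,280:400],(400,333),interpolation=2),cv2.resize(t[115:225,250:370],(363,333),interpolation=2)]))
E
```

```text
tcp_pos: [0.6619, 0.0999, 0.0372]
ft_force: [0.6, 0.5, 0.1]
width: 0.0537
grasp_force: 0.0
tcp_pos: [0.6493, 0.277, 0.1681]
ft_force: [0.6, 0.7, 0.1]
width: 0.0529
grasp_force: 0.0
time_s: 45.3
tcp_pos: [0.6471, 0.3102, 0.1673]
```

View pics/f.png

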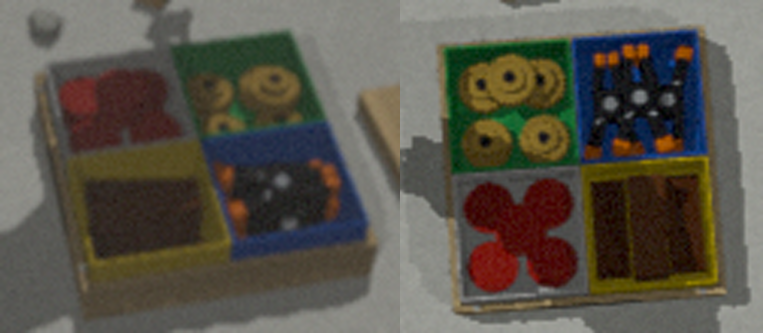

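The final view shows all four parts flat in their bins: nut (512,78), clamp (640,97), bung (522,230) and wedge (652,235). The gripper is clear of everything.

```bash
python3 -c "
from cell import ticket
print(ticket.close_job())"
```

```text
the job is handed in; nothing more can be done
None
```

I put the bung, wedge, clamp and nut, in that order, flat in their own bins, left the cork stopper and the pale offcut alone, and handed the job in at about 45 s; the verdict was not shown.

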